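# Show the customer's choice at the jewellery stall

### The arm

A 6-joint arm with a two-finger parallel gripper is mounted at the origin on the work surface. World frame = base frame: x ahead of the robot, y to its left, z up, the work surface at z = 0. Lengths are in m, angles in rad, forces in N, time in s.
With the tool pointing down it reaches from about 0.35 to 0.775 m from the base axis. Payload 7.3 kg.
Tool frame: the origin (TCP) lies between the finger pads, 19 mm behind the fingertips; this is the grasp point; z points along the fingers, y is the line along which they close (so a half turn about z gives the same grasp; the last joint's range is limited). The gripper opens to 92 mm and grips with 3 to 60 N. Pads are 19 mm wide; open, the fingers measure 130 mm over their backs; the gripper's body (75 mm by 190 mm) begins 47 mm behind the grasp point.
Start: joints at [-1.423, 0.342, 1.524, -0, 1.275, -0.146], TCP at [0.152, -0.503, 0.246] pointing down, gripper open.
Joint ranges: [-2.53, 2.53], [-0.77, 2.02], [0.04, 2.7], [-1, 4.14], [0.28, 2.66], [-3.11, 3.11]. Speed limits (rad/s): [2.57, 2.57, 3.14, 3.14, 3.14, 3.14].

### API

Orientations are given as [roll, pitch, yaw] about the fixed x, y, z axes, in that order (R = Rz(yaw) Ry(pitch) Rx(roll)).
In Python, from cell import observe, read_camera, calibration, hand_in gives the robot as it stands.
- The arm moves only by the tool send_rows, never from a script. Its argument "targets" is a list of rows, each a list of 5 numbers: the opening, from 0 (shut) to 1 (fully open), then the shift along the world's x, y, z in m, then the turn about the world's z in rad. A call has 1 to 5 rows; each row shifts and turns the commanded pose from where the row before left it; what a row does not reach is not made up. A row lasts 1/10 s, in which the tool goes at most 50 mm and 8.59 degrees, less where a joint would pass 70% of its speed; a pose out of reach is approached as far as the arm can. A call is refused whole if a number of a shift passes 0.05 or a number of a turn 0.15, either way. A call with a gripper value outside its range is refused whole. The fingers move at their own pace and stop on an object; "grip_force" is the grip in N (left out, the last holds). Time passes only in rows, so rows that do not move let the fingers close. It gives the time, the measured TCP pose, the force, the opening and the grip force at its end, in the units of the state.
- observe(): the state, without advancing time (a new reading comes with each control period).
- read_camera(name): name is "scene" or "top" or "wrist"; returns (picture, depth): 480x640x3 uint8, red, green, blue; 480x640 float32, m along the optical axis (not along the pixel's ray), 0 where there is no reading.
- calibration(name): a dict with "intrinsics" (3x3 intrinsics, pixels), "world_to_cam" (4x4, takes a point from world to camera coordinates); the wrist camera has in their place "hand_eye" (4x4, takes a point from camera to tool coordinates, whose origin is the TCP and whose axes are the flange's). Camera axes: x right, y up, looking along -z (the intrinsics and any distortion apply to the point x, -y, -z); pixel columns grow to the right and rows downward; lengths in m; the calibration is good to about 2 mm. The wrist camera is an equidistant fisheye: a pixel r from the principal point sees the ray r / f radians off the axis. A picture is of the moment at which its call begins: read the wrist's pose just before it. calibration takes no time and is no camera call.
- hand_in(): hands the job in; it is judged then, once.
The state is a dict: "time": time; "qpos": joint angles; "qvel": joint speeds; "joint_efforts": joint torques, N m; "tool_pos": TCP position; "tool_rot": TCP orientation; "contact_force": force on the tool from outside, world axes, zero at the start; "torque": the same for the moment, N m; "opening": finger opening in m; "grip_force": force on a finger pad.
Only numpy, scipy, OpenCV 4.12 (cv2) and the standard library are available. Lean on these libraries where they do the work, as an engineer would, in place of code of your own. Each camera call takes 0.05 s, during which the arm holds its last target. There are 200 camera calls.

### The job

Press the desk bell to call the packer, then show what the customer chose: point with the fingertips downwards at the widest of the three bangles on the grey pad, no more than about 3 cm above it, and stay there for two seconds. Then point in the same way, just above the rim, at the bowl that holds the two finger rings, and stay: finish still pointing there, clear of everything. Touch, lift or move none of the bangles, bowls or other goods, and do not come down close over a bangle or bowl that was not chosen.

Things in the scene. Friction and masses are not known exactly. Their poses are not given: they have to be found in the camera images.
- bell (a joint): plunger of the desk bell: 0 up, 0.005 (m) fully pressed; it springs back. It rings from about 0.003, at about 3.5 N; fully down takes about 5 N
- bell_top (a point): top centre of the bell's plunger, a steel pin 20 mm across that stands 12 mm out of the top of a steel dome (dome 34 mm high, on a round black foot 76 mm across). 46 mm above the table; the bell is fixed; press straight down
- bangle_wide_top (a point): the widest copper bangle, a flat ring lying on the grey pad: 80 mm across outside, 68 mm inside, 10 mm high. Loose. This point is the centre of the ring, level with its top (20 mm above the table).
- bangle_mid_top (a point): the middle copper bangle, a flat ring lying on the grey pad: 66 mm across outside, 54 mm inside, 10 mm high. Loose. This point is the centre of the ring, level with its top (20 mm above the table).
- bangle_small_top (a point): the smallest copper bangle, a flat ring lying on the grey pad: 52 mm across outside, 40 mm inside, 10 mm high. Loose. This point is the centre of the ring, level with its top (20 mm above the table).
- bowl_rings_top (a point): copper bowl standing on the dark wooden tray: 84 mm across the rim, 35 mm high, rim about 45 mm above the table; only two plain brass finger rings, 30 mm across, lie side by side on its floor. Loose. This point is the centre of the mouth, level with the rim.
- bowl_beads_top (a point): copper bowl standing on the dark wooden tray: 84 mm across the rim, 35 mm high, rim about 45 mm above the table; heaped with round brass beads of 16 mm; the heap stands up to 7 mm above the rim. Loose. This point is the centre of the mouth, level with the rim.
- bowl_empty_top (a point): copper bowl standing on the dark wooden tray: 84 mm across the rim, 35 mm high, rim about 45 mm above the table; nothing in it. Loose. This point is the centre of the mouth, level with the rim.
- bangle_wide: the widest bangle; origin at the centre of its underside
- bangle_mid: the middle bangle; origin at the centre of its underside
- bangle_small: the smallest bangle; origin at the centre of its underside
- bowl_rings: the bowl with finger rings; origin at the centre of its underside
- bowl_beads: the bowl with beads; origin at the centre of its underside
- bowl_empty: the empty bowl; origin at the centre of its underside
- ring_cone: bystander: slender pale wooden cone for showing rings, 48 mm foot, 78 mm high, loose; origin at the centre of its underside
- bangle_stack: bystander: upright stack of seven bangles, about 68 mm across, 77 mm high, loose; origin at the centre of its underside
- gift_box: bystander: small gift box, 89 x 69 x 36 mm, red with a cardboard-brown lid, loose; origin at the centre of its underside

How it is judged:
On the way, in this order (a step that is already met when the one before it is completed fails the run):
1. the bell's plunger is pressed (3 mm or more) (value of joint bell above 0.003 m), for 0.02 s.
2. the tool points down at the widest bangle from just above, for 1.5 s (horizontal distance between the grasp point and bangle_wide_top below 0.042 m and z of the grasp point in the frame of bangle_wide_top between 0.019 and 0.06 m and angle between the grasp point's own z axis and vertical above 2.2 rad and value of joint bell below 0.001 m), for 1.5 s.
3. the tool points down at the bowl of finger rings from just above, for 1.5 s (horizontal distance between the grasp point and bowl_rings_top below 0.042 m and z of the grasp point in the frame of bowl_rings_top between 0.019 and 0.06 m and angle between the grasp point's own z axis and vertical above 2.2 rad and value of joint bell below 0.001 m), for 1.5 s.
At the end, for the whole second after the job is handed in: The bell is up again; the TCP is within 42 mm (horizontally) of the centre of the bowl of finger rings and 19 to 60 mm above its rim, the tool within about 54 degrees of straight down; all bangles, bowls and bystanders lie within 10 mm of where they started (all of step 3 and distance of each of bangle_wide, bangle_mid, bangle_small, bowl_rings, bowl_beads, bowl_empty, ring_cone, bangle_stack, gift_box from where it was at the start of the episode below 0.01 m); the robot touches nothing.
It fails at once if a bangle is touched by the robot or moved more than 10 mm (contact force between any of the arm, the fingers and bangle_wide above 0.3 N or distance of any of bangle_wide, bangle_mid, bangle_small from where it was at the start of the episode above 0.01 m or contact force between any of the arm, the fingers and bangle_mid above 0.3 N or contact force between any of the arm, the fingers and bangle_small above 0.3 N).
It fails at once if a bowl is touched by the robot or moved more than 10 mm (contact force between any of the arm, the fingers and bowl_rings above 0.3 N or distance of any of bowl_rings, bowl_beads, bowl_empty from where it was at the start of the episode above 0.01 m or contact force between any of the arm, the fingers and bowl_beads above 0.3 N or contact force between any of the arm, the fingers and bowl_empty above 0.3 N).
It fails at once if the ring cone, bangle stack or gift box is touched by the robot or moved more than 10 mm (contact force between any of the arm, the fingers and ring_cone above 0.3 N or distance of any of ring_cone, bangle_stack, gift_box from where it was at the start of the episode above 0.01 m or contact force between any of the arm, the fingers and bangle_stack above 0.3 N or contact force between any of the arm, the fingers and gift_box above 0.3 N).
It fails at once if the tool comes down close over a bangle that was not chosen ((horizontal distance between the grasp point and bangle_mid_top below 0.028 m and z of the grasp point in the frame of bangle_mid_top below 0.055 m) or (horizontal distance between the grasp point and bangle_small_top below 0.022 m and z of the grasp point in the frame of bangle_small_top below 0.055 m)).
It fails at once if the tool comes down close over a bowl that was not chosen ((horizontal distance between the grasp point and bowl_beads_top below 0.035 m and z of the grasp point in the frame of bowl_beads_top below 0.055 m) or (horizontal distance between the grasp point and bowl_empty_top below 0.035 m and z of the grasp point in the frame of bowl_empty_top below 0.055 m)).
It also fails if it takes over 51 s, if anything falls off the work surface, if the arm or the gripper's body presses on something with over 40 N, if the wrist force passes 120 N, or if a joint passes its speed limit or range.

## Working session

There is one attempt and no reset: what is moved stays moved. The work goes in short steps, Python scripts to look and compute and a tool call to move; the robot and the scene stay as the last step left them, time stands still between calls to the robot, and variables do not carry over. Pictures are saved under pics/ and viewed, at most 10 in all, crops included, and the job is handed in when it is done.

Besides the shell and the picture viewer there is one more tool, called as name([rows], argument=value, ...), one row to a line, values as JSON. send_rows: Moves the arm, as the interface text tells. Its arguments: {"type":"object","properties":{"targets":{"type":"array","items":{"type":"array","items":{"type":"number"}}},"grip_force":{"type":"number"}},"required":["targets"]}

```bash
mkdir -p pics
python3 - <<'E'
from cell import *
import cv2,numpy as np
s=observe();print(s)
for n in("top","scene"):
    p,d=read_camera(n);np.savez(f"{n}.npz",p=p,d=d);cv2.imwrite(f"pics/{n}.png",p[:,:,::-1]);c=calibration(n);print(n,c,(d>0).mean())
E
```

```text
{'time': 0.0, 'qpos': array([-1.42302437e+00,  3.42664818e-01,  1.52500697e+00, -3.75289567e-05,
        1.27538787e+00, -1.45990815e-01]), 'qvel': array([-0.00122963,  0.00089504, -0.00034857, -0.00148677, -0.00038923,
        0.00083533]), 'joint_efforts': array([ 5.61912857e-04, -4.31234622e+01, -2.44219977e+01,  7.16162869e-02,
        5.58993733e-02, -1.32793780e-04]), 'tool_pos': array([ 0.1519767 , -0.50213107,  0.2448785 ]), 'tool_rot': array([-3.14013604e+00, -1.77902295e-04,  2.93773593e-01]), 'contact_force': array([0.96820342, 0.72481617, 0.17658315]), 'torque': array([-0.00920544, -0.01274037, -0.0259115 ]), 'grip_force': 0.0, 'opening': 0.09166815969105123}
top {'intrinsics': array([[574.7113286 ,   0.        , 311.31469379],
       [  0.        , 574.7113286 , 232.4993232 ],
       [  0.        ,   0.        ,   1.        ]]), 'world_to_cam': array([[ 0.02224465, -0.99964476,  0.01468087, -0.01697865],
       [ 0.98997776,  0.02407319,  0.13915645, -0.60540529],
       [-0.13946044,  0.01143825,  0.99016158, -1.12720474],
       [ 0.        ,  0.        ,  0.        ,  1.        ]])} 0.9962141927083333
scene {'intrinsics': array([[480.75677765,   0.        , 317.46414763],
       [  0.        , 480.75677765, 232.0970818 ],
       [  0.        ,   0.        ,   1.        ]]), 'world_to_cam': array([[ 0.40055121,  0.91609043, -0.01835888, -0.23773434],
       [-0.54863585,  0.25583677,  0.79595619,  0.27066316],
       [ 0.73386472, -0.30874887,  0.60507578, -1.29110076],
       [ 0.        ,  0.        ,  0.        ,  1.        ]])} 0.996083984375
```

View pics/top.png

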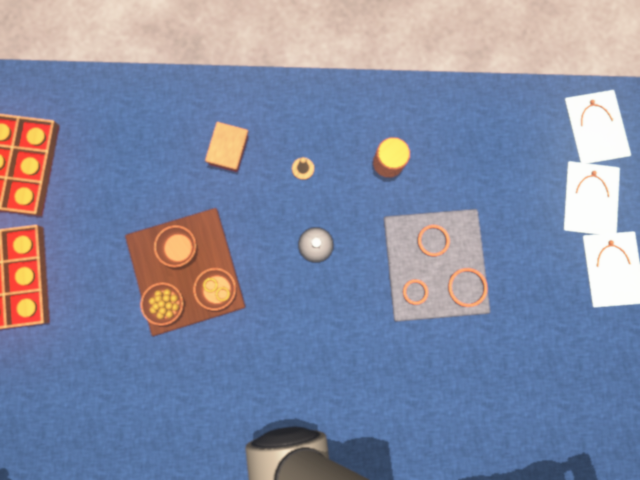

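View pics/scene.png

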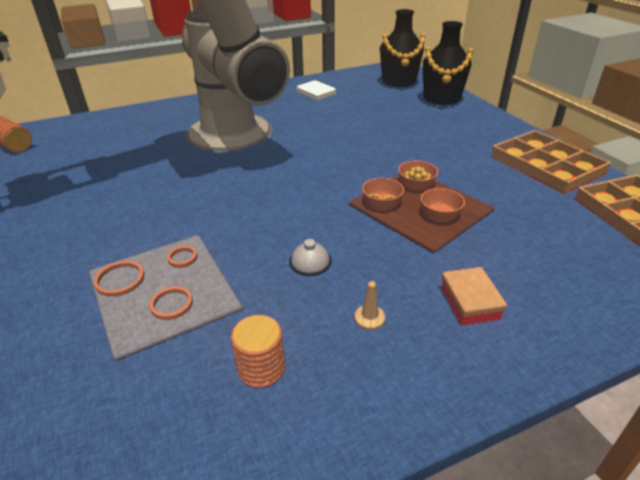

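The top view shows the bell plunger at (316,243). The bangles are wide (468,287), mid (434,240) and small (416,291). The bowls are empty (175,246), beads (162,303) and rings (215,289). In the scene view, the plunger is at (310,243), the wide bangle at (119,277) and the rings bowl at (383,190). Next I'll measure these from both views and enlarge the bowls as a check.

```bash
cat > h.py <<'E'
import numpy as np,cv2
from cell import calibration
C={n:calibration(n) for n in("top","scene")}
def ray(n,u,v):
    K=C[n]["intrinsics"];W=C[n]["world_to_cam"]
    d=np.array([(u-K[0,2])/K[0,0],-(v-K[1,2])/K[1,1],-1.]);R=W[:3,:3]
    return -R.T@W[:3,3],R.T@d
def onz(n,u,v,z):
    o,d=ray(n,u,v);return o+d*(z-o[2])/d[2]
def tri(a,b):
    (o,d),(p,e)=ray("top",*a),ray("scene",*b)
    t=np.linalg.lstsq(np.c_[d,-e],p-o,rcond=None)[0]
    x,y=o+d*t[0],p+e*t[1];return (x+y)/2,np.linalg.norm(x-y)
def dep(n,u,v,D):
    o,d=ray(n,u,v);return o+d*D
E
python3 - <<'E'
from h import *
I={n:np.load(n+".npz") for n in C}
np.set_printoptions(precision=4,suppress=True)
objs={"wide":((468,287),(119,277),.02,26),"mid":((434,240),(171,302),.02,24),"small":((416,291),(182,256),.02,20),
"rings":((215,289),(383,187),.045,30),"beads":((162,303),(418,171),.045,30),"empty":((175,246),(442,204),.045,30)}
for k,(a,b,z,w) in objs.items():
    cs=[];
    for n,(u,v) in(("top",a),("scene",b)):
        hsv=cv2.cvtColor(I[n]["p"],cv2.COLOR_RGB2HSV)
        P=I[n]["p"].astype(int)
        m=((P[...,0]-P[...,2]>50)&(P[...,0]>125)).astype(np.uint8)
        if z<.03:
            M=np.zeros_like(m);w2=w+6;M[v-w2:v+w2,u-w2:u+w2]=m[v-w2:v+w2,u-w2:u+w2]
            c=max(cv2.findContours(M,cv2.RETR_EXTERNAL,cv2.CHAIN_APPROX_NONE)[0],key=len)
            e=cv2.fitEllipse(c);cs.append(e[0])
            pts=np.array([onz(n,*q[0],z)[:2] for q in c]);r=cv2.minEnclosingCircle(pts.astype(np.float32))
            print(k,n,np.array(e[0]),"circle",np.array(r[0]),2*r[1])
        else: cs.append((u,v));print(k,n,onz(n,u,v,z))
    print("  TRI",*tri(*cs))
# bell plunger: bright blob
for n,(u,v) in(("top",(316,243)),("scene",(310,243))):
    print("bell",n,onz(n,u,v,.046)); g=I[n]["p"][v-8:v+9,u-9:u+10].max(2);print(g)
print(tri((316,243),(310,241)))
for n,u,v,w in(("top",316,243,25),("top",215,289,30),("top",303,168,16),("top",392,157,26)):
    d=I[n]["d"]; X=np.array([dep(n,i,j,d[j,i]) for j in range(v-w,v+w) for i in range(u-w,u+w) if d[j,i]>0])
    h=np.percentile(X[:,2],99.5);q=X[X[:,2]>h-.006];print(u,v,"top z",X[:,2].max(),h,"mean",q.mean(0),"min",X[:,2].min())
a=cv2.resize(I["top"]["p"][200:340,120:250],None,fx=3,fy=3,interpolation=2);b=cv2.resize(I["scene"]["p"][150:260,340:500],None,fx=2.5,fy=2.5,interpolation=2)
o=np.zeros((420,800,3),np.uint8);o[:a.shape[0],:a.shape[1]]=a;o[:b.shape[0],395:395+b.shape[1]]=b
cv2.imwrite("pics/crop.png",o[:,:,::-1])
E
```

```text
wide top [467.3959 287.0427] circle [ 0.5036 -0.3266] 0.08266912400722504
wide scene [118.1799 276.9104] circle [ 0.5055 -0.3263] 0.084448903799057
  TRI [ 0.5036 -0.3271  0.0173] 0.00028650254050398955
mid top [433.3552 240.0674] circle [ 0.5993 -0.257 ] 0.06822127848863602
mid scene [170.1606 301.6768] circle [ 0.6014 -0.2573] 0.07073551416397095
  TRI [ 0.5995 -0.2572  0.0174] 0.0006549873236057634
small top [415.2713 291.5596] circle [ 0.4918 -0.2189] 0.05414377152919769
small scene [181.4382 254.989 ] circle [ 0.4939 -0.2173] 0.0568007156252861
  TRI [ 0.4919 -0.2188  0.0184] 0.001066346395643594
rings top [0.4866 0.187  0.045 ]
rings scene [0.4831 0.1934 0.045 ]
  TRI [0.4874 0.1883 0.0485] 0.004055251581986036
beads top [0.4565 0.2909 0.045 ]
beads scene [0.4591 0.2918 0.045 ]
  TRI [0.457  0.2922 0.0436] 0.002050957110423869
empty top [0.5711 0.2714 0.045 ]
empty scene [0.5842 0.2642 0.045 ]
  TRI [0.5723 0.2739 0.035 ] 0.0005063178633459271
bell top [ 0.5839 -0.0128  0.046 ]
[[200 205 211 216 219 221 223 224 225 225 224 223 222 220 217 214 210 205
  198]
 [205 209 213 218 22
[... 2503 characters left out ...]
75 193 198 196 191
  187]
 [186 192 196 196 189 176 172 172 174 182 185 186 193 197 198 197 195 191
  184]
 [188 193 197 200 204 203 206 211 219 224 225 220 213 206 202 194 191 187
  184]]
(array([ 0.5844, -0.0111,  0.0469]), np.float64(0.0035774951505152188))
316 243 top z 0.050557528210774416 0.047946496900591114 mean [ 0.5859 -0.0126  0.046 ] min -0.007599565799065733
215 289 top z 0.05136557945105591 0.04805349971158142 mean [0.4892 0.192  0.0449] min -0.008918342392149947
303 168 top z 0.07878897049953104 0.07670336550359114 mean [0.7483 0.0181 0.0747] min -0.008710436262720611
392 157 top z 0.08347368297445468 0.08142362783066764 mean [ 0.7668 -0.1643  0.0778] min -0.008916625791838495
```

View pics/crop.png

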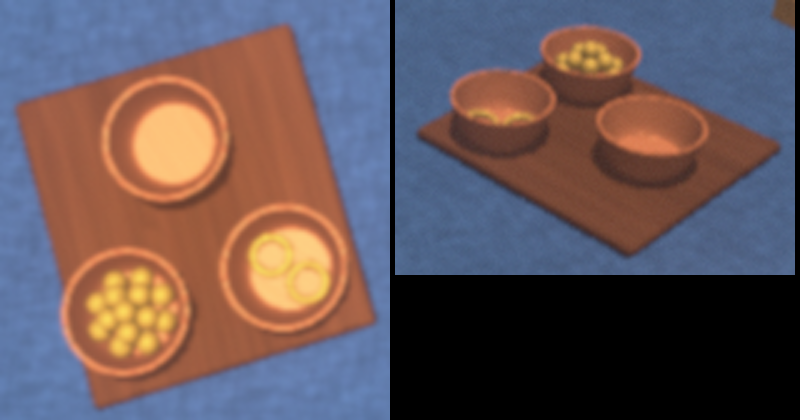

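The crop confirms that the rings bowl is at top pixel (215,289) and the bead heap at (162,303); the third bowl is empty. Targets:

| Target | x, y, z (m) |
|---|---|
| Bell plunger | 0.586, -0.0125, 0.046 |
| Wide bangle | 0.504, -0.327, about 0.018 |
| Rings bowl rim | 0.487, 0.188, about 0.047 |

The measured heights and diameters agree with the text. I'll close the fingers and move over the bell.

send_rows([
  [0,0.029,0.0325,-0.006,0],
  [0,0.029,0.0325,-0.006,0],
  [0,0.029,0.0325,-0.006,0],
  [0,0.029,0.0325,-0.006,0],
  [0,0.029,0.0325,-0.006,0],
], grip_force=5)

```text
time: 0.6
tool_pos: [0.2978, -0.3384, 0.2151]
tool_rot: [-3.141, 0.0, 0.293]
contact_force: [0.2, -0.9, -0.0]
opening: 0.0562
grip_force: 0.0
```

send_rows([
  [0,0.029,0.0325,-0.006,0],
  [0,0.029,0.0325,-0.006,0],
  [0,0.029,0.0325,-0.006,0],
  [0,0.029,0.0325,-0.006,0],
  [0,0.029,0.0325,-0.006,0],
])

```text
time: 1.1
tool_pos: [0.4429, -0.1759, 0.1851]
tool_rot: [-3.141, 0.0, 0.294]
contact_force: [0.1, -1.3, -0.2]
opening: 0.0163
grip_force: 0.0
```

send_rows([
  [0,0.029,0.0325,-0.006,0],
  [0,0.029,0.0325,-0.006,0],
  [0,0.029,0.0325,-0.006,0],
  [0,0.029,0.0325,-0.006,0],
  [0,0.029,0.0325,-0.006,0],
])

```text
time: 1.6
tool_pos: [0.5878, -0.0134, 0.1548]
tool_rot: [-3.141, 0.001, 0.294]
contact_force: [0.6, 0.6, 0.4]
opening: 0.0002
grip_force: 0.0
```

send_rows([
  [0,0,0,0,0],
  [0,0,0,0,0],
  [0,0,0,0,0],
])

```text
time: 1.9
tool_pos: [0.5864, -0.0156, 0.1553]
tool_rot: [-3.142, 0.001, 0.293]
contact_force: [0.3, -0.3, -0.5]
opening: 0.0009
grip_force: 0.0
```

send_rows([
  [0,0,0.002,-0.03,0],
  [0,0,0,-0.03,0],
  [0,0,0,-0.023,0],
  [0,0,0,0,0],
])

```text
time: 2.3
tool_pos: [0.5844, -0.014, 0.0699]
tool_rot: [-3.139, 0.006, 0.292]
contact_force: [-0.7, -0.1, -0.2]
opening: 0.001
grip_force: 0.0
```

send_rows([
  [0,0,0,-0.004,0],
  [0,0,0,-0.003,0],
  [0,0,0,-0.002,0],
  [0,0,0,0,0],
])

```text
time: 2.7
tool_pos: [0.5876, -0.0133, 0.0644]
tool_rot: [3.141, -0.002, 0.294]
contact_force: [0.2, -1.8, 1.0]
opening: 0.0007
grip_force: 0.7
```

send_rows([
  [0,0,0,-0.002,0],
  [0,0,0,0,0],
])

```text
time: 2.9
tool_pos: [0.5876, -0.0133, 0.0621]
tool_rot: [3.141, -0.001, 0.294]
contact_force: [0.3, -2.9, 3.3]
opening: 0.0005
grip_force: 1.6
```

send_rows([
  [0,0,0,-0.001,0],
  [0,0,0,0,0],
])

```text
time: 3.1
tool_pos: [0.5876, -0.0132, 0.0609]
tool_rot: [3.141, -0.001, 0.294]
contact_force: [0.7, -2.2, 4.4]
opening: 0.0002
grip_force: 2.0
```

send_rows([
  [0,0,0,-0.001,0],
  [0,0,0,0,0],
  [0,0,0,0,0],
])

```text
time: 3.4
tool_pos: [0.5876, -0.0132, 0.0601]
tool_rot: [3.141, -0.001, 0.294]
contact_force: [0.7, -2.3, 6.3]
opening: 0.0008
grip_force: 3.0
```

send_rows([
  [0,0,0,-0.0005,0],
  [0,0,0,0,0],
])

```text
time: 3.6
tool_pos: [0.5877, -0.0132, 0.06]
tool_rot: [3.141, -0.001, 0.294]
contact_force: [0.0, -2.8, 8.8]
opening: 0.0006
grip_force: 4.4
```

The plunger bottomed out: the force rose to 8.8 N while the height stayed put. I'll rise and go over the wide bangle.

send_rows([
  [0,0,0,0.01,0],
  [0,0,0,0.03,0],
  [0,0,0,0.03,0],
  [0,0,0,0.03,0],
  [0,0,0,0,0],
])

```text
time: 4.1
tool_pos: [0.5886, -0.0128, 0.1631]
tool_rot: [3.139, -0.006, 0.294]
contact_force: [-0.8, 0.5, 0.2]
opening: 0.0001
grip_force: 0.0
```

send_rows([
  [0,-0.0083,-0.0314,0,0],
  [0,-0.0083,-0.0314,0,0],
  [0,-0.0083,-0.0314,0,0],
  [0,-0.0083,-0.0314,0,0],
  [0,-0.0083,-0.0314,0,0],
])

```text
time: 4.6
tool_pos: [0.5443, -0.1704, 0.1579]
tool_rot: [-3.139, 0.002, 0.294]
contact_force: [0.6, 0.2, 0.1]
opening: 0.0008
grip_force: 0.0
```

send_rows([
  [0,-0.0083,-0.0314,0,0],
  [0,-0.0083,-0.0314,0,0],
  [0,-0.0083,-0.0314,0,0],
  [0,-0.0083,-0.0314,0,0],
  [0,-0.0083,-0.0314,0,0],
])

```text
time: 5.1
tool_pos: [0.503, -0.3273, 0.1578]
tool_rot: [-3.139, 0.001, 0.294]
contact_force: [-0.3, -0.4, 0.2]
opening: 0.0003
grip_force: 0.0
```

send_rows([
  [0,0,0,0,0],
  [0,0,0,0,0],
])

```text
time: 5.3
tool_pos: [0.5033, -0.3267, 0.1579]
tool_rot: [-3.139, 0.001, 0.292]
contact_force: [0.1, -0.2, 0.4]
opening: 0.0006
grip_force: 0.0
```

Run:
```python
from cell import *
import cv2
print(observe()["tool_pos"]);p,_=read_camera("wrist");cv2.imwrite("pics/w1.png",p[:,:,::-1])
```

```text
[ 0.50328882 -0.32669607  0.15785607]
```

View pics/w1.png

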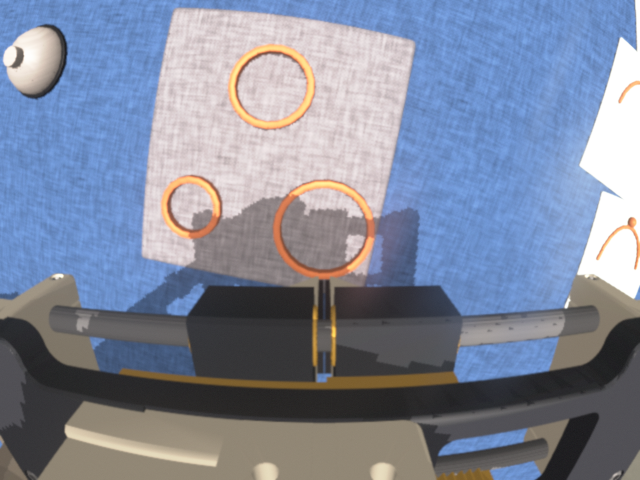

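The wrist view shows the wide bangle at (324,228), in line with the closed fingers at column 324. The small one is at (191,207) and the mid one at (272,86), and nothing has moved. I'll descend and stay for 2 s.

send_rows([
  [0,0,0,-0.03,0],
  [0,0,0,-0.03,0],
  [0,0,0,-0.025,0],
  [0,0,0,-0.015,0],
  [0,0,0,0,0],
])

```text
time: 5.85
tool_pos: [0.5032, -0.3243, 0.0565]
tool_rot: [-3.137, 0.003, 0.296]
contact_force: [-0.8, 0.2, 0.5]
opening: 0.0004
grip_force: 0.0
```

send_rows([
  [0,0,0,0,0],
  [0,0,0,0,0],
  [0,0,0,0,0],
  [0,0,0,0,0],
  [0,0,0,0,0],
])

```text
time: 6.35
tool_pos: [0.5042, -0.3272, 0.0596]
tool_rot: [3.141, -0.0, 0.294]
contact_force: [-0.1, 0.6, -0.1]
opening: 0.0004
grip_force: 0.0
```

send_rows([
  [0,0,0,0,0],
  [0,0,0,0,0],
  [0,0,0,0,0],
  [0,0,0,0,0],
  [0,0,0,0,0],
])

```text
time: 6.85
tool_pos: [0.504, -0.327, 0.059]
tool_rot: [3.142, 0.0, 0.294]
contact_force: [1.2, -0.2, -0.2]
opening: 0.0006
grip_force: 0.0
```

send_rows([
  [0,0,0,0,0],
  [0,0,0,0,0],
  [0,0,0,0,0],
  [0,0,0,0,0],
  [0,0,0,0,0],
])

```text
time: 7.35
tool_pos: [0.5041, -0.327, 0.059]
tool_rot: [3.142, 0.0, 0.294]
contact_force: [-0.6, -0.3, -0.2]
opening: 0.0006
grip_force: 0.0
```

send_rows([
  [0,0,0,0,0],
  [0,0,0,0,0],
  [0,0,0,0,0],
  [0,0,0,0,0],
  [0,0,0,0,0],
])

```text
time: 7.85
tool_pos: [0.5041, -0.327, 0.0591]
tool_rot: [3.141, -0.0, 0.294]
contact_force: [0.2, -1.1, -0.6]
opening: 0.0001
grip_force: 0.0
```

send_rows([
  [0,0,0,0,0],
  [0,0,0,0,0],
  [0,0,0,0,0],
  [0,0,0,0,0],
  [0,0,0,0,0],
])

```text
time: 8.35
tool_pos: [0.504, -0.327, 0.0591]
tool_rot: [3.141, 0.0, 0.294]
contact_force: [0.1, 0.4, 0.5]
opening: 0.0007
grip_force: 0.0
```

send_rows([
  [0,0,0,0.02,0],
  [0,0,0,0.03,0],
  [0,0,0,0.03,0],
  [0,0,0,0.03,0],
  [0,0,0,0,0],
])

```text
time: 8.85
tool_pos: [0.5059, -0.3284, 0.1737]
tool_rot: [3.134, -0.005, 0.294]
contact_force: [-0.0, -0.1, -0.3]
opening: 0.0005
grip_force: 0.0
```

send_rows([
  [0,-0.001,0.0343,0,0],
  [0,-0.001,0.0343,0,0],
  [0,-0.001,0.0343,0,0],
  [0,-0.001,0.0343,0,0],
  [0,-0.001,0.0343,0,0],
])

```text
time: 9.35
tool_pos: [0.4985, -0.1541, 0.1684]
tool_rot: [-3.141, 0.001, 0.294]
contact_force: [0.8, 0.3, 0.4]
opening: 0.0004
grip_force: 0.0
```

send_rows([
  [0,-0.001,0.0343,0,0],
  [0,-0.001,0.0343,0,0],
  [0,-0.001,0.0343,0,0],
  [0,-0.001,0.0343,0,0],
  [0,-0.001,0.0343,0,0],
])

```text
time: 9.85
tool_pos: [0.4935, 0.0174, 0.1684]
tool_rot: [-3.141, 0.001, 0.294]
contact_force: [-0.1, -0.3, -0.3]
opening: 0.0003
grip_force: 0.0
```

send_rows([
  [0,-0.001,0.0343,0,0],
  [0,-0.001,0.0343,0,0],
  [0,-0.001,0.0343,0,0],
  [0,-0.001,0.0343,0,0],
  [0,-0.001,0.0343,0,0],
])

```text
time: 10.35
tool_pos: [0.4885, 0.1888, 0.1684]
tool_rot: [3.142, 0.001, 0.294]
contact_force: [0.8, 0.1, -1.0]
opening: 0.0009
grip_force: 0.0
```

send_rows([
  [0,0,0,0,0],
  [0,0,0,0,0],
])

```text
time: 10.55
tool_pos: [0.4885, 0.1878, 0.1683]
tool_rot: [3.141, 0.001, 0.296]
contact_force: [-0.2, 0.1, 0.2]
opening: 0.0007
grip_force: 0.0
```

Run:
```python
from cell import *
import cv2
print(observe()["tool_pos"]);p,_=read_camera("wrist");cv2.imwrite("pics/w2.png",p[:,:,::-1])
```

```text
[0.48850373 0.18784311 0.16832648]
```

View pics/w2.png

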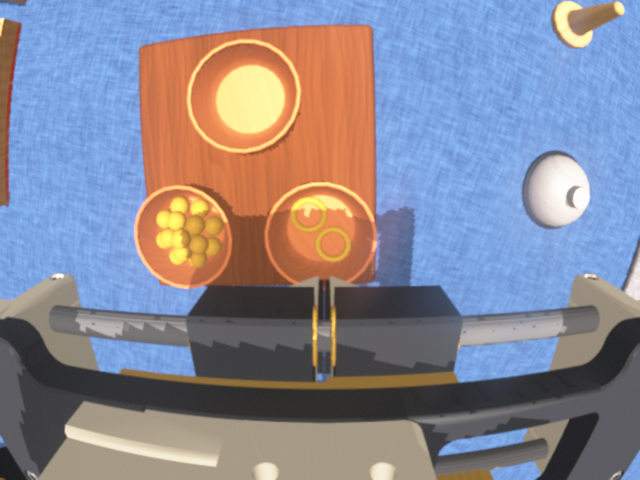

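The wrist view shows the bowl with two finger rings at (320,235), under the closed fingers. The beads bowl is at (183,236) and the empty bowl at (244,97). I'll descend and hold.

send_rows([
  [0,0,0,-0.03,0],
  [0,0,0,-0.025,0],
  [0,0,0,-0.018,0],
  [0,0,0,-0.01,0],
  [0,0,0,0,0],
])

```text
time: 11.1
tool_pos: [0.4885, 0.1864, 0.0849]
tool_rot: [3.142, 0.003, 0.292]
contact_force: [-0.0, 0.2, -0.6]
opening: 0.0003
grip_force: 0.0
```

send_rows([
  [0,0,0,0,0],
  [0,0,0,0,0],
  [0,0,0,0,0],
  [0,0,0,0,0],
  [0,0,0,0,0],
])

```text
time: 11.6
tool_pos: [0.4892, 0.1876, 0.0864]
tool_rot: [3.141, -0.001, 0.294]
contact_force: [-0.2, -0.5, -0.2]
opening: 0.0003
grip_force: 0.0
```

send_rows([
  [0,0,0,0,0],
  [0,0,0,0,0],
  [0,0,0,0,0],
  [0,0,0,0,0],
  [0,0,0,0,0],
])

```text
time: 12.1
tool_pos: [0.489, 0.1875, 0.086]
tool_rot: [3.142, 0.0, 0.294]
contact_force: [0.2, -0.4, 1.4]
opening: 0.0006
grip_force: 0.0
```

send_rows([
  [0,0,0,0,0],
  [0,0,0,0,0],
  [0,0,0,0,0],
  [0,0,0,0,0],
  [0,0,0,0,0],
])

```text
time: 12.6
tool_pos: [0.4891, 0.1875, 0.086]
tool_rot: [3.142, 0.0, 0.294]
contact_force: [-0.3, -0.1, 0.2]
opening: 0.0005
grip_force: 0.0
```

send_rows([
  [0,0,0,0,0],
  [0,0,0,0,0],
  [0,0,0,0,0],
  [0,0,0,0,0],
  [0,0,0,0,0],
])

```text
time: 13.1
tool_pos: [0.4891, 0.1875, 0.0861]
tool_rot: [3.142, -0.0, 0.294]
contact_force: [0.1, 0.3, 0.1]
opening: 0.0004
grip_force: 0.0
```

Run:
```python
from cell import *
import cv2
print(observe()["tool_pos"]);p,_=read_camera("scene");cv2.imwrite("pics/s2.png",p[:,:,::-1])
```

```text
[0.48906609 0.18749402 0.08605694]
```

View pics/s2.png

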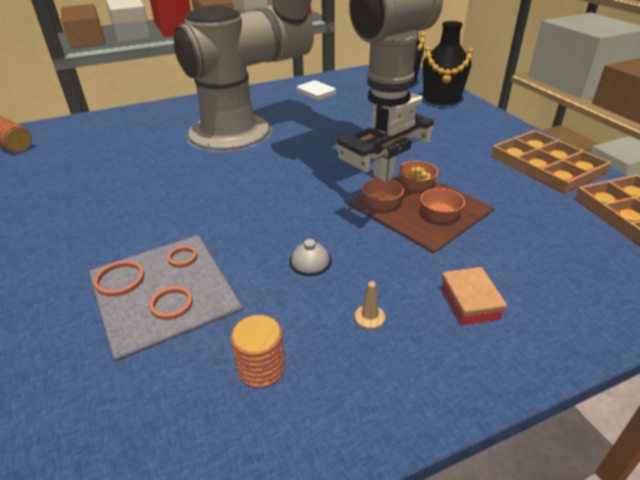

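The scene view shows the fingertips just above the rings bowl at (385,180), the bell up at (310,243), and all goods where they were. I'm handing in.

```bash
python3 -c "
from cell import *
print(hand_in())"
```

```text
the job is handed in; nothing more can be done
None
```

I pressed the bell fully, pointed at the widest bangle for over 2 s, and handed in with the fingertips still about 2 cm above the rim of the finger-ring bowl; the last picture showed nothing moved, but the hand-in returned no verdict.

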